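Sort the handful of things on the finds desk

ROBOT

A 7-joint arm with a two-finger parallel gripper is mounted at the origin on a cart in front of the work surface, level with it; the furniture and walls round the work are solid. World frame = base frame: x ahead of the robot, y to its left, z up, the work surface at z = 0. Lengths are in m, angles in rad, forces in N, time in s.
With the tool pointing down it reaches from about 0.425 to 0.925 m from the base axis. Payload 6.8 kg.
Tool frame: the origin (TCP) lies between the finger pads; the fingertips stand r.tcp_to_tips ahead of it and the grasp point (between the pads) lies 3 mm ahead of it (r.tcp_to_tips is the distance from the TCP to the fingertips, in m); z points along the fingers, y is the line along which they close (so a half turn about z gives the same grasp; the last joint's range is limited). The gripper opens to 85 mm and grips with 20 to 120 N. Pads are 22 mm wide; open, the fingers measure 114 mm over their backs; the gripper's body (76 mm by 85 mm) begins 54 mm behind the grasp point. The pads swing forward as they close: fully open they stand 13 mm farther back than shut.
Start: joints at [1.236, 0.477, 0.022, 1.555, -0.011, 1.109, -0.083], TCP at [0.152, -0.658, 0.233] pointing down, gripper open.
Joint ranges: [-2.96, 2.96], [-0.34, 2.1], [-1.41, 1.46], [0.24, 2.44], [-1.37, 4.51], [0.17, 1.92], [-2.96, 2.96]. Speed limits (rad/s): [2.39, 2.39, 3.14, 3.14, 3.14, 3.14, 3.14].

INTERFACE

Orientations are given as a rotation vector (axis times angle).
In Python, from bench import r gives the robot as it stands. The module is installed in compiled form; this text tells all that it offers.
- The arm moves only by the tool step_arm, never from a script. Its argument "moves" is a list of rows, each an object of numbers: "rx", "ry", "rz": the turn, a rotation vector about the tool's x, y, z in degrees; "dx", "dy", "dz": the shift along the tool's x, y, z in mm; "gripper": the opening, from -1 (shut) to 1 (fully open). In form: [{"rx": .., "ry": .., "rz": .., "dx": .., "dy": .., "dz": .., "gripper": ..}, ...]. A call has 1 to 20 rows; each row shifts and turns the commanded pose from where the row before left it, along the tool's axes as they then stand; what a row does not reach is not made up. A row lasts 1/8 s, in which the tool goes at most 62.5 mm and 10.7 degrees, less where a joint would pass 70% of its speed; a pose out of reach is approached as far as the arm can. A call is refused whole if a number of a shift passes 62.5 or a number of a turn 10.7, either way. A call with a gripper value outside its range is refused whole. The fingers move at their own pace and stop on an object; "grip_force" is the grip in N (left out, the last holds). Time passes only in rows, so rows that do not move let the fingers close. It gives the time, the measured TCP pose, the force, the opening and the grip force at its end, in the units of the state.
- r.get_obs(): the state, without advancing time (a new reading comes with each control period).
- r.grab_frame(name): name is "side" or "top"; returns the picture (420x560x3 uint8, blue, green, red); there is no depth.
- r.camera_info(name): a dict with "mtx" (3x3 intrinsics, pixels), "rvec" (rotation vector, rad) and "tvec" (3), from world to camera coordinates, as OpenCV has them. Camera axes: x right, y down, z forward; pixel columns grow to the right and rows downward; lengths in m; the calibration is good to about 2 mm. A picture is of the moment at which its call begins. camera_info takes no time and is no camera call.
- r.hand_in(): hands the job in; it is judged then, once.
The state is a dict: "clock": time; "joints": joint angles; "qvel": joint speeds; "tau": joint torques, N m; "tcp_pos": TCP position; "orientation": TCP orientation; "contact_force": force on the tool from outside, world axes, zero at the start; "moment": the same for the moment, N m; "grip_width": finger opening in m; "gripper_force": force on a finger pad.
Only numpy, scipy, OpenCV 4.12 (cv2) and the standard library are available. Lean on these libraries where they do the work, as an engineer would, in place of code of your own. Each camera call takes 0.05 s, during which the arm holds its last target. There are 200 camera calls.

TASK

Sort the four things along the front of the desk to where they belong: the two loose pottery sherds into the white enamel tray, the green highlighter into the teal pencil tray, and the blue-capped bottle upright on the cork coaster with its whole base on it. Set the sherds down gently, do not drop them; they lie flat and do not touch each other, and the highlighter lies flat on its tray's floor. Do not tip the bottle over, and leave the red pen and the eraser where they are.

Things in the scene. Friction and masses are not known exactly. Their poses are not given: they have to be found in the camera images.
- sherd_large: The larger of two loose sherds: irregular brown pottery sherd with a lozenge outline, lying flat, 36 x 42 x 8 mm (own x, y, z); origin at the centre of its underside, z up. Best pinched from above across its two long, nearly parallel broken edges: along the direction 0.75 rad clockwise (seen from above) from its own x, about 30 mm wide there. It can also be pinched along its own x (36 mm), less firmly.
- sherd_thick: The smaller and thicker of two loose sherds. Irregular brown pottery sherd, lying flat, about 24 x 36 x 12 mm (own x, y, z); origin at the centre of its underside, z up. Best pinched from above across its broken edges along its own x (24 mm).
- highlighter: Bright green highlighter lying on the desk, 14 x 114 x 12 mm, long along its own y; origin at the centre of its underside, z up. Pinch across its own x (14 mm) near the middle.
- bottle: White plastic bottle with a blue cap, standing, 38 mm across (round cap, nearly round body), 71 mm tall; the cap is the part from 53 to 71 mm height; origin at the centre of its underside, z up.
- white_tray: Shallow white enamel sorting tray with a blue rim, fixed on the desk, 207 x 287 mm outside (x, y), flat inner floor 196 x 276 mm, 8 mm above the desk (the tray stands on 6 mm feet), straight walls, rim 30 mm above the desk; origin at the centre of its underside, z up.
- teal_tray: Teal pencil tray, fixed on the desk, 60 x 200 mm outside, long along its own y, flat inner floor 56 x 196 mm, 5 mm above the desk (the tray stands on 3 mm feet), walls 2 mm thick, their tops 20 mm above the desk; origin at the centre of its underside, z up.
- coaster: Brown square cork coaster, fixed on the desk, 94 x 98 mm, 5 mm thick, flat top; origin at the centre of its underside, z up.
- pen_red: Red and white click pen, 11 x 138 x 13 mm, at the left of the work; origin at the centre of its underside, z up. Bystander, loose: leave it where it is.
- eraser: White eraser in a blue sleeve, 21 x 44 x 11 mm, at the right edge of the desk; origin at the centre of its underside, z up. Bystander, loose: leave it where it is.

How it is judged:
At the end, for the whole second after the job is handed in: Sherds flat on the white tray's floor, centres within 90 x 130 mm of its centre, not touching; highlighter flat on the teal tray's floor, within 25 x 46 mm of its centre; bottle upright within 28 mm of the coaster's centre; all released and at rest (x of sherd_large in the frame of white_tray between -0.09 and 0.09 m and y of sherd_large in the frame of white_tray between -0.13 and 0.13 m and z of sherd_large in the frame of white_tray between -0.001 and 0.008 m and angle between each of sherd_large, sherd_thick's own z axis and vertical below 0.2 rad and x of sherd_thick in the frame of white_tray between -0.09 and 0.09 m and y of sherd_thick in the frame of white_tray between -0.13 and 0.13 m and z of sherd_thick in the frame of white_tray between -0.001 and 0.008 m and contact force between sherd_large and sherd_thick below 0.01 N and x of highlighter in the frame of teal_tray between -0.025 and 0.025 m and y of highlighter in the frame of teal_tray between -0.046 and 0.046 m and z of highlighter in the frame of teal_tray between -0.001 and 0.014 m and angle between highlighter's own y axis and vertical between 1.49 and 1.65 rad and horizontal distance between bottle and coaster below 0.028 m and z of bottle in the frame of coaster between 0.002 and 0.009 m and angle between bottle's own z axis and vertical below 0.1 rad and linear speed of each of sherd_large, sherd_thick, highlighter, bottle below 0.02 m/s and angular speed of each of sherd_large, sherd_thick, highlighter, bottle below 0.3 rad/s).
It fails at once if the eraser is moved more than 20 mm (distance of eraser from where it was at the start of the episode above 0.02 m).
It fails at once if the pen red is moved more than 20 mm (distance of pen_red from where it was at the start of the episode above 0.02 m).
It fails at once if the bottle is tipped by more than about 35 degrees (angle between bottle's own z axis and vertical above 0.6 rad).
It fails at once if a sherd is dropped: it falls freely by more than about 25 mm ((contact force between sherd_large and the fingers below 0.01 N and linear speed of sherd_large above 0.7 m/s) or (contact force between sherd_thick and the fingers below 0.01 N and linear speed of sherd_thick above 0.7 m/s)).
It also fails if it takes over 99 s, if anything falls off the work surface, if the arm or the gripper's body presses on something with over 40 N, if the wrist force passes 120 N, or if a joint passes its speed limit or range.

## Working session

There is one attempt and no reset: what is moved stays moved. The work goes in short steps, Python scripts to look and compute and a tool call to move; the robot and the scene stay as the last step left them, time stands still between calls to the robot, and variables do not carry over. Pictures are saved under pics/ and viewed, at most 14 in all, crops included, and the job is handed in when it is done.

Besides the shell and the picture viewer there is one more tool, called by a JSON object that holds its "name" and its "arguments", one argument or row to a line. step_arm: Moves the arm, as the interface text tells. Its arguments: {"type":"object","properties":{"moves":{"type":"array","items":{"type":"object","properties":{"rx":{"type":"number"},"ry":{"type":"number"},"rz":{"type":"number"},"dx":{"type":"number"},"dy":{"type":"number"},"dz":{"type":"number"},"gripper":{"type":"number"}}}},"grip_force":{"type":"number"}},"required":["moves"]}

```bash
mkdir -p pics; python3 - <<'E'
from bench import r
import cv2
for n in("top","side"):
    cv2.imwrite(f"pics/{n}0.png",cv2.resize(r.grab_frame(n),(800,600),interpolation=cv2.INTER_CUBIC)); print(n,r.camera_info(n))
print(r.get_obs(),r.tcp_to_tips)
E
```

```text
top {'mtx': array([[503.90006157,   0.        , 281.03815182],
       [  0.        , 503.90006157, 213.19611935],
       [  0.        ,   0.        ,   1.        ]]), 'rvec': array([ 2.11418143, -2.15852976,  0.16673074]), 'tvec': array([0.06633885, 0.505561  , 1.37069288])}
side {'mtx': array([[411.54885843,   0.        , 284.51934406],
       [  0.        , 411.54885843, 215.42524153],
       [  0.        ,   0.        ,   1.        ]]), 'rvec': array([ 0.61862271, -2.47084131,  1.34510234]), 'tvec': array([0.4888008 , 0.10838167, 0.99293282])}
{'clock': 0.1, 'joints': array([ 1.23589411,  0.47773369,  0.02234077,  1.556329  , -0.01150868,
        1.10931001, -0.08307801]), 'qvel': array([-0.00032881, -0.00168813,  0.00084907, -0.00194557,  0.00037155,
       -0.00072247, -0.00167847]), 'tau': array([ 3.29232775e-03, -5.97761679e+01,  1.61334481e+00, -2.81951702e+01,
        1.28175478e-02,  5.19432651e-03, -7.26283417e-06]), 'tcp_pos': array([ 0.1516581 , -0.65720386,  0.23192196]), 'orientation': array([-3.11979246e+00, -3.55375614e-01,  4.67261081e-04]), 'contact_force': array([ 0.62188905,  0.05401515, -1.23105246]), 'moment': array([-0.08626162, -0.01089158,  0.00543694]), 'gripper_force': 0.0, 'grip_width': 0.08546899073738701} 0.022
```

View pics/top0.png

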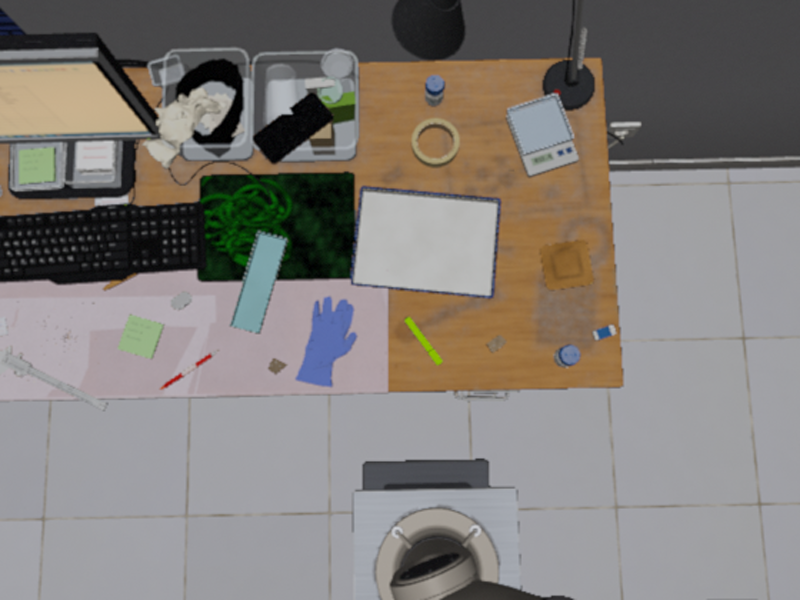

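View pics/side0.png

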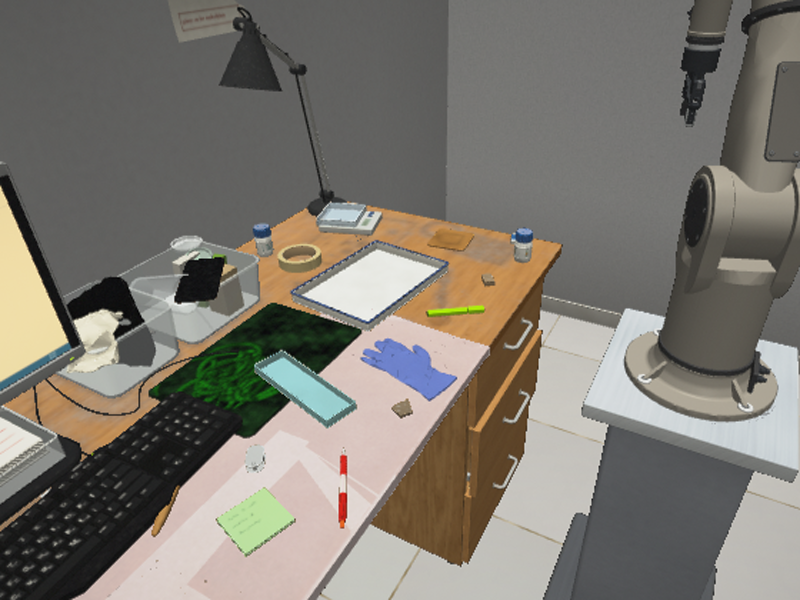

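The top view (800x600) shows sherds at (277,366) and (496,344), the highlighter at (423,341), the bottle at (568,354), the white tray at (427,243), the teal tray at (260,283) and the coaster at (567,265). I'll enlarge these.

```bash
cat > h.py <<'E'
from bench import r
import cv2, numpy as np
def px2w(name,pts,z,scale=1.):
    c=r.camera_info(name); R=cv2.Rodrigues(c["rvec"])[0]; t=c["tvec"].ravel()
    p=np.asarray(pts,float).reshape(-1,2)
    n=cv2.undistortPoints(p[:,None],c["mtx"],None).reshape(-1,2)
    d=np.c_[n,np.ones(len(n))]@R; o=-R.T@t
    return o+d*((z-o[2])/d[:,2])[:,None]
def w2px(name,P):
    c=r.camera_info(name); return cv2.projectPoints(np.asarray(P,float).reshape(-1,3),c["rvec"],c["tvec"],c["mtx"],None)[0].reshape(-1,2)
def crop(im,cx,cy,w,h,s):
    M=np.float32([[s,0,-s*(cx-w/2)],[0,s,-s*(cy-h/2)]])
    o=cv2.warpAffine(im,M,(int(w*s),int(h*s)),flags=cv2.INTER_NEAREST)
    for k in range(int(np.ceil((cx-w/2)/10)*10),int(cx+w/2)+1,10):
        x=int((k-cx+w/2)*s); cv2.line(o,(x,0),(x,6),(0,0,255),1); cv2.putText(o,str(k),(x,18),0,.35,(0,0,255),1)
    for k in range(int(np.ceil((cy-h/2)/10)*10),int(cy+h/2)+1,10):
        y=int((k-cy+h/2)*s); cv2.line(o,(0,y),(6,y),(0,0,255),1); cv2.putText(o,str(k),(8,y+4),0,.35,(0,0,255),1)
    return o
E
python3 - <<'E'
from h import *
im=r.grab_frame("top")
A=[crop(im,x,y,40,30,10) for x,y in((194,256),(347,241),(296,239),(398,245))]
cv2.imwrite("pics/a.png",np.vstack([np.hstack(A[:2]),np.hstack(A[2:])]))
B=[crop(im,182,198,80,60,5),crop(im,397,186,80,60,5),crop(im,298,170,133,100,3)[:300,:400],crop(im,140,257,80,60,5)]
cv2.imwrite("pics/b.png",np.vstack([np.hstack(B[:2]),np.hstack([cv2.resize(B[2],(400,300)),B[3]])]))
E
```

```text
(no output)
```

View pics/a.png

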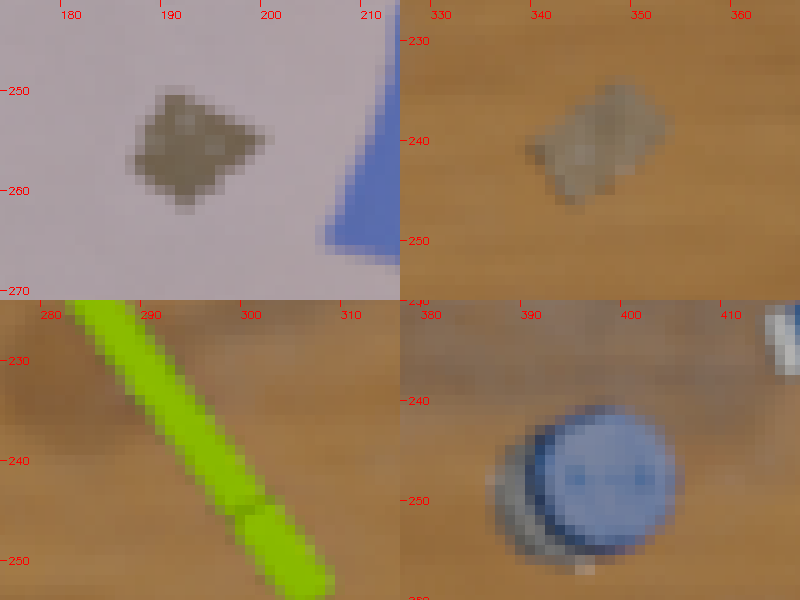

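View pics/b.png

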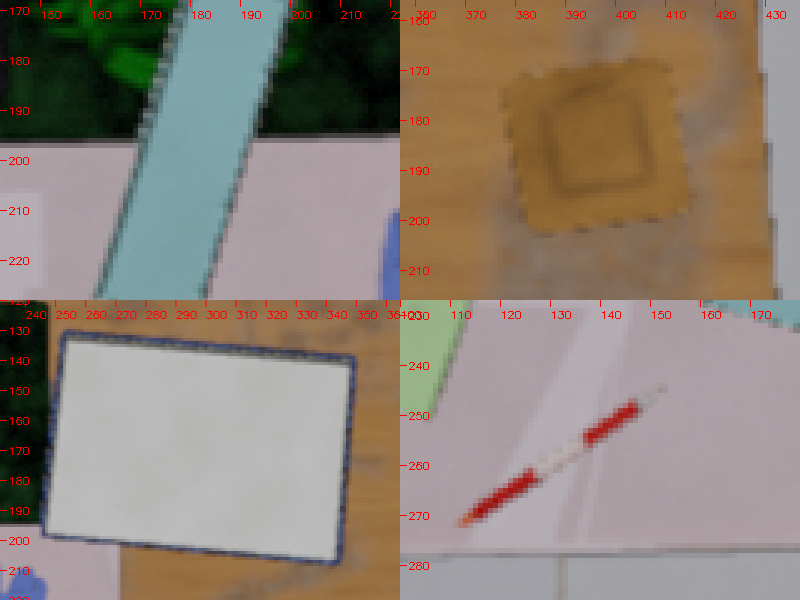

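The left sherd at about (193,256) is the lozenge. The right one at about (346,240) is an elongated 12x7 px. The cap top is centred at about (398,247). Next, metric values.

```bash
python3 - <<'E'
from h import *
np.set_printoptions(precision=4,suppress=True)
im=r.grab_frame("top").astype(int)
def seg(x0,x1,y0,y1,f,z,n):
    m=np.zeros(im.shape[:2],np.uint8); s=im[y0:y1,x0:x1]; m[y0:y1,x0:x1]=f(s[...,0],s[...,1],s[...,2])
    _,L,st,c=cv2.connectedComponentsWithStats(m,connectivity=4); k=1+np.argmax(st[1:,4]); ys,xs=np.nonzero(L==k)
    w=px2w("top",np.c_[xs,ys],z)[:,:2]; rc=cv2.minAreaRect((w*1000).astype(np.float32))
    hull=cv2.convexHull((w*1000).astype(np.float32)).reshape(-1,2)
    print(n,"mean",w.mean(0),"rect",np.array(rc[0]),np.array(rc[1])+2.7,rc[2],"N",len(xs))
    for a in range(0,180,15):
        u=np.array([np.cos(np.radians(a)),np.sin(np.radians(a))]); print(a,round(float(np.ptp(hull@u)+2.7),1),end="; ")
    print()
seg(180,206,246,266,lambda b,g,R:R<138,.005,"left")
bg=lambda b,g,R:(R-b<62)
seg(336,357,230,250,bg,.007,"right")
seg(270,320,215,262,lambda b,g,R:g-b>90,.008,"hl")
P=lambda n,p,z:print(n,px2w("top",p,z)[:,:2],px2w("top",p,z)[:,:2].mean(0))
P("cap",[(398.5,247.5)],.071)
P("coaster",[(376.5,172),(407.5,167.5),(413.5,198),(381.5,202.5)],.005)
P("white",[(249.5,131),(348,139),(343,208),(243,199)],.03)
v=.7
P("teal",[(257*v,232*v),(288*v,236*v),(260*v,333*v),(232*v,327*v)],.02)
P("eraser",[(604*v,333*v)],.011)
P("otherbottle,pen",[(435*v,84*v),(111,271),(151,245)],.0)
print(px2w("top",[(190,280),(360,272)],0))
E
```

```text
left mean [0.3949 0.3076] rect [394.1662 307.1194] [30.6322 28.9761] 56.27442932128906 N 80
0 31.2; 15 31.7; 30 30.8; 45 29.2; 60 31.5; 75 34.3; 90 36.7; 105 37.6; 120 36.0; 135 32.3; 150 28.3; 165 30.0; 
right mean [ 0.4302 -0.13  ] rect [ 430.4489 -130.3167] [24.6244 37.7276] 32.302490234375 N 95
0 33.9; 15 30.3; 30 25.3; 45 27.3; 60 32.6; 75 35.8; 90 37.2; 105 38.8; 120 38.0; 135 37.6; 150 38.7; 165 37.4; 
hl mean [0.4385 0.0145] rect [438.9913  14.9483] [114.8607  17.4978] 35.34482192993164 N 202
0 98.2; 15 109.8; 30 114.6; 45 113.1; 60 107.1; 75 93.9; 90 74.6; 105 51.0; 120 25.3; 135 33.6; 150 59.5; 165 81.5; 
cap [[ 0.4012 -0.2602]] [ 0.4012 -0.2602]
coaster [[ 0.628  -0.2241]
 [ 0.6395 -0.3148]
 [ 0.5488 -0.3267]
 [ 0.5376 -0.2339]] [ 0.5885 -0.2749]
white [[ 0.7518  0.1424]
 [ 0.7215 -0.1419]
 [ 0.5197 -0.1194]
 [ 0.5516  0.1629]] [0.6361 0.011 ]
teal [[0.6651 0.3453]
 [0.6554 0.2825]
 [0.4591 0.337 ]
 [0.4722 0.3927]] [0.563  0.3394]
eraser [[ 0.4459 -0.3451]] [ 0.4459 -0.3451]
otherbottle,pen [[ 0.9858 -0.0248]
 [ 0.3576  0.5413]
 [ 0.4292  0.4293]] [0.5909 0.3153]
[[ 0.3277  0.3169  0.    ]
 [ 0.3403 -0.1638  0.    ]]
```

```bash
cat >> h.py <<'E'
from scipy.spatial.transform import Rotation as Ro
def plan(x,y,z,yaw):
    o=r.get_obs(); R0=Ro.from_rotvec(o["orientation"]); a=np.radians(yaw)
    Rt=Ro.from_matrix(np.array([[-np.sin(a),np.cos(a),0],[np.cos(a),np.sin(a),0],[0,0,-1]]))
    d=np.array([x,y,z])-o["tcp_pos"]
    f=lambda v:np.round(v,1)
    print("turn",f(np.degrees((R0.inv()*Rt).as_rotvec())),"then shift",f(Rt.inv().apply(d)*1000),"| shift before turn",f(R0.inv().apply(d)*1000),"t",round(o["clock"],2),"w",round(o["grip_width"],4))
E
python3 -c "
from h import *
plan(.4012,-.2602,.14,28)"
```

```text
turn [-1.00e-01 -1.00e-01 -1.05e+02] then shift [233.5 406.8  92.2] | shift before turn [ 332.5 -330.8   92.5] t 0.2 w 0.0851
```

{"name": "step_arm", "arguments": {
  "moves": [
    {"rz": -10.5},
    {"rz": -10.5},
    {"rz": -10.5},
    {"rz": -10.5},
    {"rz": -10.5},
    {"rz": -10.5},
    {"rz": -10.5},
    {"rz": -10.5},
    {"rz": -10.5},
    {"rz": -10.5},
    {"dx": 23.4,"dy": 40.7,"dz": 9},
    {"dx": 23.4,"dy": 40.7,"dz": 9},
    {"dx": 23.4,"dy": 40.7,"dz": 9},
    {"dx": 23.4,"dy": 40.7,"dz": 9},
    {"dx": 23.4,"dy": 40.7,"dz": 9},
    {"dx": 23.4,"dy": 40.7,"dz": 9},
    {"dx": 23.4,"dy": 40.7,"dz": 9},
    {"dx": 23.4,"dy": 40.7,"dz": 9},
    {"dx": 23.4,"dy": 40.7,"dz": 9},
    {"dx": 23.4,"dy": 40.7,"dz": 9}
  ]
}}

```text
invalid input at $.moves[0]: expected keys rx, ry, rz, dx, dy, dz, gripper
```

```bash
python3 -c "
from h import *
plan(.4012,-.2602,.061,28)
s=r.grab_frame('side');t=r.grab_frame('top')
u=w2px('side',[.4012,-.2602,.04])[0];v=w2px('top',[.4012,-.2602,.04])[0];print(u,v)
cv2.imwrite('pics/c.png',np.hstack([crop(s,*u,80,100,5),crop(t,*v,80,100,5)]))"
```

```text
turn [-1.00e-01 -1.00e-01 -1.05e+02] then shift [233.5 406.8 171.2] | shift before turn [ 332.5 -330.7  171.5] t 0.2 w 0.0851
[365.66877997 169.831993  ] [395.99398357 248.51820994]
```

View pics/c.png

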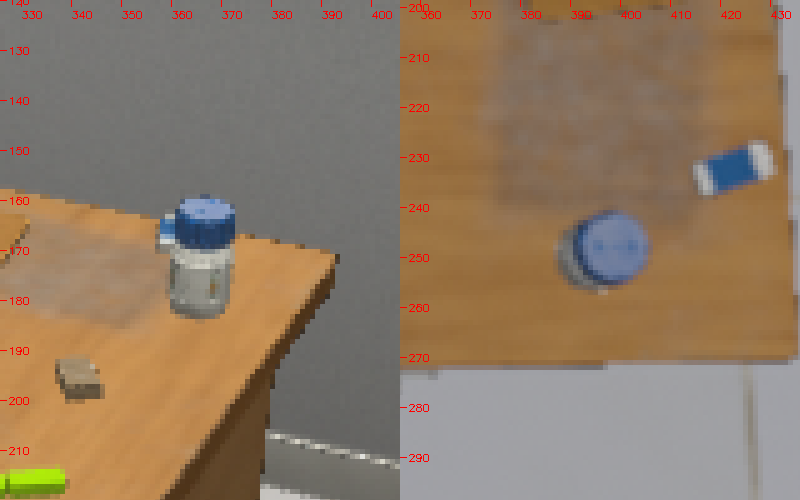

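Every row needs all seven keys. The bottle sits where predicted in both views (side about (366,171), top about (397,248)).

{"name": "step_arm", "arguments": {
  "moves": [
    {"rx": 0,"ry": 0,"rz": -10.5,"dx": 0,"dy": 0,"dz": 0,"gripper": 1},
    {"rx": 0,"ry": 0,"rz": -10.5,"dx": 0,"dy": 0,"dz": 0,"gripper": 1},
    {"rx": 0,"ry": 0,"rz": -10.5,"dx": 0,"dy": 0,"dz": 0,"gripper": 1},
    {"rx": 0,"ry": 0,"rz": -10.5,"dx": 0,"dy": 0,"dz": 0,"gripper": 1},
    {"rx": 0,"ry": 0,"rz": -10.5,"dx": 0,"dy": 0,"dz": 0,"gripper": 1},
    {"rx": 0,"ry": 0,"rz": -10.5,"dx": 0,"dy": 0,"dz": 0,"gripper": 1},
    {"rx": 0,"ry": 0,"rz": -10.5,"dx": 0,"dy": 0,"dz": 0,"gripper": 1},
    {"rx": 0,"ry": 0,"rz": -10.5,"dx": 0,"dy": 0,"dz": 0,"gripper": 1},
    {"rx": 0,"ry": 0,"rz": -10.5,"dx": 0,"dy": 0,"dz": 0,"gripper": 1},
    {"rx": 0,"ry": 0,"rz": -10.5,"dx": 0,"dy": 0,"dz": 0,"gripper": 1},
    {"rx": 0,"ry": 0,"rz": 0,"dx": 23.4,"dy": 40.7,"dz": 9,"gripper": 1},
    {"rx": 0,"ry": 0,"rz": 0,"dx": 23.4,"dy": 40.7,"dz": 9,"gripper": 1},
    {"rx": 0,"ry": 0,"rz": 0,"dx": 23.4,"dy": 40.7,"dz": 9,"gripper": 1},
    {"rx": 0,"ry": 0,"rz": 0,"dx": 23.4,"dy": 40.7,"dz": 9,"gripper": 1},
    {"rx": 0,"ry": 0,"rz": 0,"dx": 23.4,"dy": 40.7,"dz": 9,"gripper": 1},
    {"rx": 0,"ry": 0,"rz": 0,"dx": 23.4,"dy": 40.7,"dz": 9,"gripper": 1},
    {"rx": 0,"ry": 0,"rz": 0,"dx": 23.4,"dy": 40.7,"dz": 9,"gripper": 1},
    {"rx": 0,"ry": 0,"rz": 0,"dx": 23.4,"dy": 40.7,"dz": 9,"gripper": 1},
    {"rx": 0,"ry": 0,"rz": 0,"dx": 23.4,"dy": 40.7,"dz": 9,"gripper": 1},
    {"rx": 0,"ry": 0,"rz": 0,"dx": 23.4,"dy": 40.7,"dz": 9,"gripper": 1}
  ],
  "grip_force": 40
}}

```text
clock: 2.8
tcp_pos: [0.4021, -0.259, 0.1428]
orientation: [1.618, 2.692, -0.0]
contact_force: [-0.2, -0.4, 0.1]
grip_width: 0.0853
gripper_force: 0.0
```

```bash
python3 -c "
from h import *
plan(.4012,-.2602,.061,28)"
```

```text
turn [ 0.  0. -0.] then shift [-0.6 -1.3 81.8] | shift before turn [-0.6 -1.4 81.8] t 2.8 w 0.0853
```

{"name": "step_arm", "arguments": {
  "moves": [
    {"rx": 0,"ry": 0,"rz": 0,"dx": -0.6,"dy": -1.3,"dz": 20,"gripper": 1},
    {"rx": 0,"ry": 0,"rz": 0,"dx": 0,"dy": 0,"dz": 20,"gripper": 1},
    {"rx": 0,"ry": 0,"rz": 0,"dx": 0,"dy": 0,"dz": 20,"gripper": 1},
    {"rx": 0,"ry": 0,"rz": 0,"dx": 0,"dy": 0,"dz": 16,"gripper": 1},
    {"rx": 0,"ry": 0,"rz": 0,"dx": 0,"dy": 0,"dz": 6,"gripper": 0.3},
    {"rx": 0,"ry": 0,"rz": 0,"dx": 0,"dy": 0,"dz": 0,"gripper": 0.1},
    {"rx": 0,"ry": 0,"rz": 0,"dx": 0,"dy": 0,"dz": 0,"gripper": -0.3},
    {"rx": 0,"ry": 0,"rz": 0,"dx": 0,"dy": 0,"dz": 0,"gripper": -0.5},
    {"rx": 0,"ry": 0,"rz": 0,"dx": 0,"dy": 0,"dz": 0,"gripper": -0.5},
    {"rx": 0,"ry": 0,"rz": 0,"dx": 0,"dy": 0,"dz": 0,"gripper": -0.5},
    {"rx": 0,"ry": 0,"rz": 0,"dx": 0,"dy": 0,"dz": 0,"gripper": -0.5}
  ],
  "grip_force": 40
}}

```text
clock: 4.18
tcp_pos: [0.401, -0.2616, 0.0615]
orientation: [1.618, 2.691, -0.0]
contact_force: [-0.4, -0.1, 6.9]
grip_width: 0.0367
gripper_force: 40.2
```

```bash
python3 -c "
from h import *
plan(.5885,-.2749,.1,28);plan(.5885,-.2749,.067,28);print(r.get_obs()['gripper_force'])"
```

```text
turn [ 0.   0.1 -0. ] then shift [-99.8 159.3 -38.5] | shift before turn [-99.8 159.4 -38.3] t 4.17 w 0.0367
turn [ 0.   0.1 -0. ] then shift [-99.8 159.3  -5.5] | shift before turn [-99.8 159.3  -5.3] t 4.17 w 0.0367
40.16809701919556
```

{"name": "step_arm", "arguments": {
  "moves": [
    {"rx": 0,"ry": 0,"rz": 0,"dx": 0,"dy": 0,"dz": -15,"gripper": -0.5},
    {"rx": 0,"ry": 0,"rz": 0,"dx": 0,"dy": 0,"dz": -25,"gripper": -0.5},
    {"rx": 0,"ry": 0,"rz": 0,"dx": -14,"dy": 23,"dz": 0,"gripper": -0.5},
    {"rx": 0,"ry": 0,"rz": 0,"dx": -18,"dy": 28,"dz": 0,"gripper": -0.5},
    {"rx": 0,"ry": 0,"rz": 0,"dx": -18,"dy": 28,"dz": 0,"gripper": -0.5},
    {"rx": 0,"ry": 0,"rz": 0,"dx": -18,"dy": 28,"dz": 0,"gripper": -0.5},
    {"rx": 0,"ry": 0,"rz": 0,"dx": -18,"dy": 28,"dz": 0,"gripper": -0.5},
    {"rx": 0,"ry": 0,"rz": 0,"dx": -14,"dy": 24,"dz": 0,"gripper": -0.5},
    {"rx": 0,"ry": 0,"rz": 0,"dx": 0,"dy": 0,"dz": 0,"gripper": -0.5},
    {"rx": 0,"ry": 0,"rz": 0,"dx": 0,"dy": 0,"dz": 15,"gripper": -0.5},
    {"rx": 0,"ry": 0,"rz": 0,"dx": 0,"dy": 0,"dz": 10,"gripper": -0.5},
    {"rx": 0,"ry": 0,"rz": 0,"dx": 0,"dy": 0,"dz": 6,"gripper": -0.5},
    {"rx": 0,"ry": 0,"rz": 0,"dx": 0,"dy": 0,"dz": 3,"gripper": -0.5},
    {"rx": 0,"ry": 0,"rz": 0,"dx": 0,"dy": 0,"dz": 0,"gripper": -0.5}
  ]
}}

```text
clock: 5.92
tcp_pos: [0.5879, -0.2751, 0.067]
orientation: [1.618, 2.692, -0.0]
contact_force: [-0.0, -0.5, -0.2]
grip_width: 0.0369
gripper_force: 40.2
```

```bash
python3 -c "
from h import *
plan(.5885,-.2749,.066,28)
s=r.grab_frame('side');u=w2px('side',[.5885,-.2749,.04])[0]
cv2.imwrite('pics/d.png',crop(s,*u,100,100,6))"
```

```text
turn [ 0.  0. -0.] then shift [-0.2  0.6  1. ] | shift before turn [-0.2  0.6  1. ] t 5.92 w 0.0369
```

View pics/d.png

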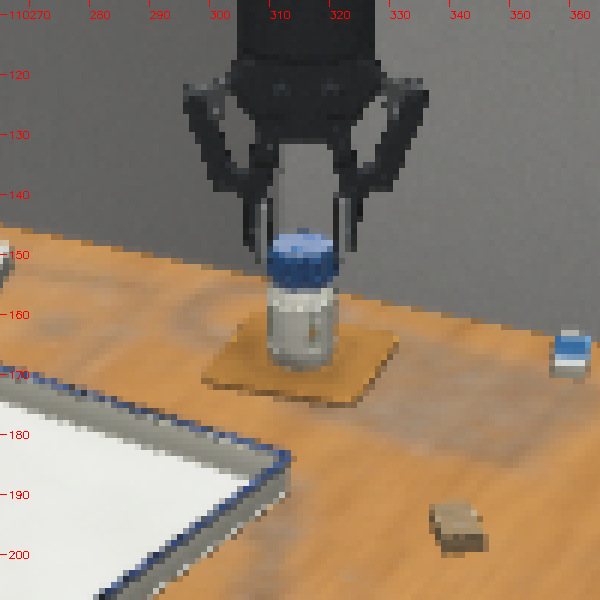

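The bottle hangs over the coaster's middle, with its base at about (313,168). Set it down, release and rise.

{"name": "step_arm", "arguments": {
  "moves": [
    {"rx": 0,"ry": 0,"rz": 0,"dx": 0,"dy": 0,"dz": 1,"gripper": -0.5},
    {"rx": 0,"ry": 0,"rz": 0,"dx": 0,"dy": 0,"dz": 0.7,"gripper": -0.5},
    {"rx": 0,"ry": 0,"rz": 0,"dx": 0,"dy": 0,"dz": 0,"gripper": -0.2},
    {"rx": 0,"ry": 0,"rz": 0,"dx": 0,"dy": 0,"dz": 0,"gripper": 0.1},
    {"rx": 0,"ry": 0,"rz": 0,"dx": 0,"dy": 0,"dz": 0,"gripper": 1},
    {"rx": 0,"ry": 0,"rz": 0,"dx": 0,"dy": 0,"dz": 0,"gripper": 1},
    {"rx": 0,"ry": 0,"rz": 0,"dx": 0,"dy": 0,"dz": 0,"gripper": 1},
    {"rx": 0,"ry": 0,"rz": 0,"dx": 0,"dy": 0,"dz": -15,"gripper": 1},
    {"rx": 0,"ry": 0,"rz": 0,"dx": 0,"dy": 0,"dz": -35,"gripper": 1},
    {"rx": 0,"ry": 0,"rz": -4,"dx": 0,"dy": 0,"dz": -35,"gripper": 1},
    {"rx": 0,"ry": 0,"rz": 0,"dx": 0,"dy": 0,"dz": 0,"gripper": 1}
  ]
}}

```text
clock: 7.35
tcp_pos: [0.5902, -0.2754, 0.1545]
orientation: [1.52, 2.742, 0.002]
contact_force: [0.0, -0.5, -0.5]
grip_width: 0.0851
gripper_force: 0.0
```

```bash
python3 -c "
from h import *
plan(.4304,-.1302,.10,32)
plan(.4304,-.1302,.025,32)"
```

```text
turn [0.2 0.3 0. ] then shift [207.9 -58.6  54.5] | shift before turn [208.2 -58.8  53.1] t 7.35 w 0.0851
turn [0.2 0.3 0. ] then shift [207.9 -58.6 129.5] | shift before turn [208.6 -59.1 128.1] t 7.35 w 0.0851
```

{"name": "step_arm", "arguments": {
  "moves": [
    {"rx": 0,"ry": 0,"rz": 0,"dx": 41.6,"dy": -11.7,"dz": 0,"gripper": 0.2},
    {"rx": 0,"ry": 0,"rz": 0,"dx": 41.6,"dy": -11.7,"dz": 10,"gripper": 0.2},
    {"rx": 0,"ry": 0,"rz": 0,"dx": 41.6,"dy": -11.7,"dz": 20,"gripper": 0.2},
    {"rx": 0,"ry": 0,"rz": 0,"dx": 41.6,"dy": -11.7,"dz": 20,"gripper": 0.2},
    {"rx": 0,"ry": 0,"rz": 0,"dx": 41.6,"dy": -11.7,"dz": 20,"gripper": 0.2},
    {"rx": 0,"ry": 0,"rz": 0,"dx": 0,"dy": 0,"dz": 15,"gripper": 0.2},
    {"rx": 0,"ry": 0,"rz": 0,"dx": 0,"dy": 0,"dz": 10,"gripper": 0.2},
    {"rx": 0,"ry": 0,"rz": 0,"dx": 0,"dy": 0,"dz": 0,"gripper": 0.2}
  ]
}}

```text
clock: 8.35
tcp_pos: [0.4287, -0.13, 0.0547]
orientation: [-1.525, -2.747, -0.0]
contact_force: [0.0, 0.5, 0.0]
grip_width: 0.0514
gripper_force: 0.0
```

```bash
python3 -c "
from h import *
plan(.4304,-.1302,.025,32)
s=r.grab_frame('side');u=w2px('side',[.4304,-.1302,.02])[0]
b=r.grab_frame('side');w=w2px('side',[.5885,-.2749,.04])[0]
cv2.imwrite('pics/e.png',np.hstack([crop(s,*u,50,60,8),crop(b,*w,50,60,8)]))"
```

```text
turn [-0.  -0.  -0.1] then shift [-1.1  1.4 29.7] | shift before turn [-1.1  1.4 29.7] t 8.35 w 0.0514
```

View pics/e.png

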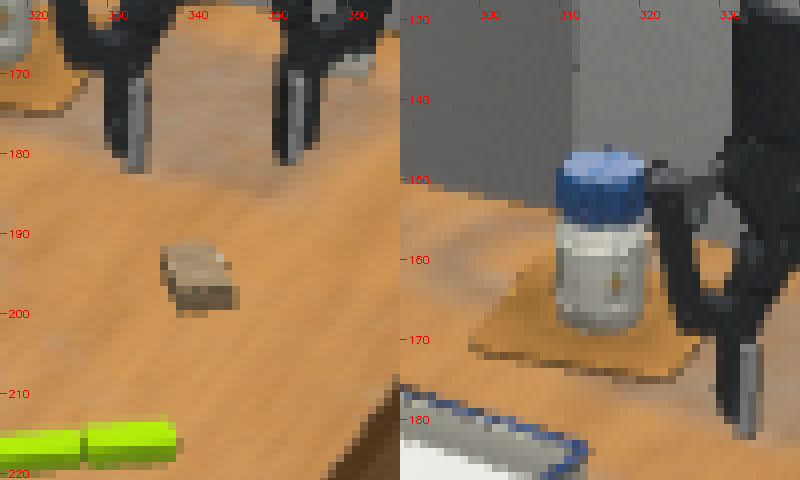

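The bottle stands upright on the coaster, and the fingers at columns 333 and 353 straddle the sherd at about (341,195). Lower and pinch.

{"name": "step_arm", "arguments": {
  "moves": [
    {"rx": 0,"ry": 0,"rz": 0,"dx": -1,"dy": 1,"dz": 12,"gripper": 0.2},
    {"rx": 0,"ry": 0,"rz": 0,"dx": 0,"dy": 0,"dz": 10,"gripper": 0.2},
    {"rx": 0,"ry": 0,"rz": 0,"dx": 0,"dy": 0,"dz": 6,"gripper": 0.2},
    {"rx": 0,"ry": 0,"rz": 0,"dx": 0,"dy": 0,"dz": 2,"gripper": 0.2},
    {"rx": 0,"ry": 0,"rz": 0,"dx": 0,"dy": 0,"dz": 0,"gripper": 0},
    {"rx": 0,"ry": 0,"rz": 0,"dx": 0,"dy": 0,"dz": 0,"gripper": -0.3},
    {"rx": 0,"ry": 0,"rz": 0,"dx": 0,"dy": 0,"dz": 0,"gripper": -0.8},
    {"rx": 0,"ry": 0,"rz": 0,"dx": 0,"dy": 0,"dz": 0,"gripper": -0.8},
    {"rx": 0,"ry": 0,"rz": 0,"dx": 0,"dy": 0,"dz": 0,"gripper": -0.8},
    {"rx": 0,"ry": 0,"rz": 0,"dx": 0,"dy": 0,"dz": 0,"gripper": -0.8}
  ],
  "grip_force": 40
}}

```text
clock: 9.7
tcp_pos: [0.4294, -0.1298, 0.0251]
orientation: [1.523, 2.748, 0.0]
contact_force: [-0.0, 0.1, 0.3]
grip_width: 0.0086
gripper_force: 0.0
```

```bash
python3 -c "
from h import *
plan(.62,-.05,.1,32);plan(.62,-.05,.034,32)"
```

```text
turn [ 0.  0. -0.] then shift [-33.3 203.9 -74.9] | shift before turn [-33.3 203.9 -74.9] t 9.7 w 0.0086
turn [ 0.  0. -0.] then shift [-33.3 203.9  -8.9] | shift before turn [-33.3 203.9  -8.9] t 9.7 w 0.0086
```

```bash
python3 -c "
from h import *
s=r.grab_frame('side');u=w2px('side',[.4304,-.1302,.02])[0]
print(w2px('side',[[.4294,-.1298,.003],[.4304,-.1302,0.]]))
cv2.imwrite('pics/f.png',crop(s,*u,60,60,10))"
```

```text
[[341.56159845 195.82889162]
 [341.25936318 196.54456378]]
```

View pics/f.png

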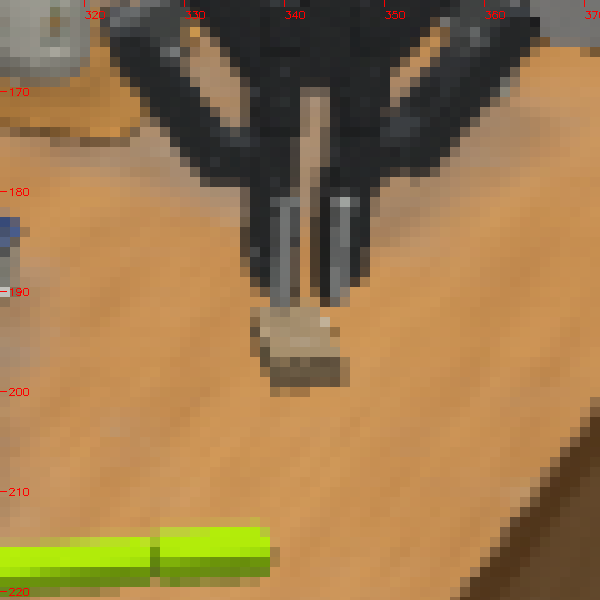

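The fingers closed above the sherd: tips at row 191, sherd top at about row 193. I'll check how far the tips really reach beyond the TCP.

```bash
python3 -c "
from h import *
for x,y in((.4294,-.1298),(.4287,-.13),(.5879,-.2751)):
  print([w2px('side',[x,y,z])[0].round(1).tolist() for z in (.003,.012,.02,.03,.04,.05,.06,.07)])
c=r.camera_info('side');print(-cv2.Rodrigues(c['rvec'])[0].T@c['tvec'])
"
```

```text
[[341.6, 195.8], [341.7, 193.3], [341.8, 191.0], [342.0, 188.1], [342.2, 185.2], [342.3, 182.3], [342.5, 179.3], [342.7, 176.4]]
[[341.8, 195.9], [341.9, 193.3], [342.1, 191.0], [342.2, 188.1], [342.4, 185.2], [342.6, 182.3], [342.8, 179.4], [342.9, 176.4]]
[[315.1, 167.3], [315.1, 164.9], [315.2, 162.8], [315.2, 160.2], [315.3, 157.5], [315.3, 154.9], [315.4, 152.2], [315.4, 149.4]]
[0.03841047 0.91082518 0.63679709]
```

Tips reach only about 4–7 mm past the TCP, so I'll descend further, watching the force.

{"name": "step_arm", "arguments": {
  "moves": [
    {"rx": 0,"ry": 0,"rz": 0,"dx": 0,"dy": 0,"dz": 0,"gripper": 0.2},
    {"rx": 0,"ry": 0,"rz": 0,"dx": 0,"dy": 0,"dz": 0,"gripper": 0.2},
    {"rx": 0,"ry": 0,"rz": 0,"dx": 0,"dy": 0,"dz": 0,"gripper": 0.2},
    {"rx": 0,"ry": 0,"rz": 0,"dx": 0,"dy": 0,"dz": 0,"gripper": 0.2},
    {"rx": 0,"ry": 0,"rz": 0,"dx": 0,"dy": 0,"dz": 4,"gripper": 0.2},
    {"rx": 0,"ry": 0,"rz": 0,"dx": 0,"dy": 0,"dz": 4,"gripper": 0.2},
    {"rx": 0,"ry": 0,"rz": 0,"dx": 0,"dy": 0,"dz": 3,"gripper": 0.2},
    {"rx": 0,"ry": 0,"rz": 0,"dx": 0,"dy": 0,"dz": 2,"gripper": 0.2},
    {"rx": 0,"ry": 0,"rz": 0,"dx": 0,"dy": 0,"dz": 0,"gripper": 0.2}
  ]
}}

```text
clock: 10.88
tcp_pos: [0.4293, -0.1297, 0.0119]
orientation: [-1.523, -2.747, 0.0]
contact_force: [-0.6, 0.7, 0.1]
grip_width: 0.0513
gripper_force: 0.0
```

{"name": "step_arm", "arguments": {
  "moves": [
    {"rx": 0,"ry": 0,"rz": 0,"dx": 0,"dy": 0,"dz": 0,"gripper": 0},
    {"rx": 0,"ry": 0,"rz": 0,"dx": 0,"dy": 0,"dz": 0,"gripper": -0.3},
    {"rx": 0,"ry": 0,"rz": 0,"dx": 0,"dy": 0,"dz": 0,"gripper": -0.8},
    {"rx": 0,"ry": 0,"rz": 0,"dx": 0,"dy": 0,"dz": 0,"gripper": -0.8},
    {"rx": 0,"ry": 0,"rz": 0,"dx": 0,"dy": 0,"dz": 0,"gripper": -0.8},
    {"rx": 0,"ry": 0,"rz": 0,"dx": 0,"dy": 0,"dz": 0,"gripper": -0.8}
  ]
}}

```text
clock: 11.62
tcp_pos: [0.4322, -0.1288, 0.0133]
orientation: [1.519, 2.745, 0.005]
contact_force: [2.9, 3.2, 9.2]
grip_width: 0.0091
gripper_force: 12.2
```

```bash
python3 -c "
from h import *
plan(.62,-.05,.1,32);plan(.62,-.05,.023,32)"
```

```text
turn [0.3 0.1 0.1] then shift [-32.6 201.  -86.7] | shift before turn [-33.1 201.4 -85.7] t 11.62 w 0.0091
turn [0.3 0.1 0.1] then shift [-32.6 201.   -9.7] | shift before turn [-32.9 201.   -8.7] t 11.62 w 0.0091
```

```bash
python3 -c "
from h import *
s=r.grab_frame('side');u=w2px('side',[.4304,-.1302,.02])[0]
t=r.grab_frame('top');v=w2px('top',[.4304,-.1302,.02])[0]
cv2.imwrite('pics/g.png',np.hstack([crop(s,*u,40,50,10),crop(t,*v,40,50,10)]))"
```

```text
(no output)
```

View pics/g.png

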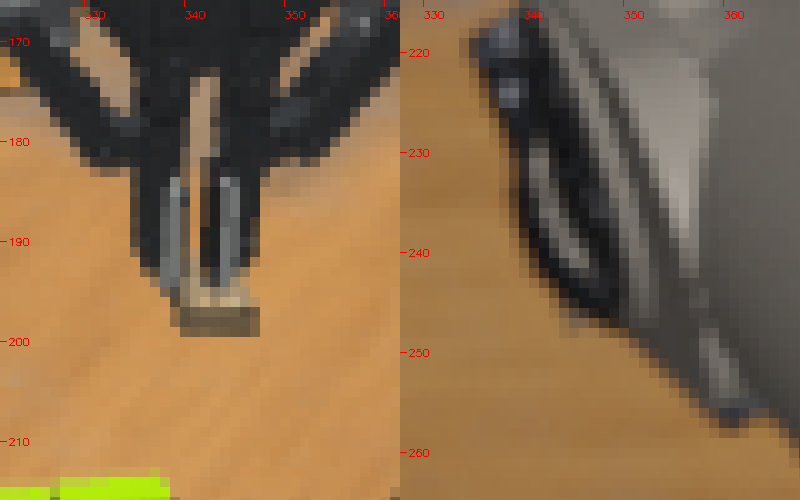

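The tips rode on top of the sherd and nudged it slightly. I'll back off, re-measure it and go lower next time.

{"name": "step_arm", "arguments": {
  "moves": [
    {"rx": 0,"ry": 0,"rz": 0,"dx": 0,"dy": 0,"dz": -10,"gripper": -0.6},
    {"rx": 0,"ry": 0,"rz": 0,"dx": 0,"dy": 0,"dz": -30,"gripper": 0},
    {"rx": 0,"ry": 0,"rz": 0,"dx": 0,"dy": 30,"dz": -30,"gripper": 0.2},
    {"rx": 0,"ry": 0,"rz": 0,"dx": 0,"dy": 40,"dz": 0,"gripper": 0.2},
    {"rx": 0,"ry": 0,"rz": 0,"dx": 0,"dy": 50,"dz": 0,"gripper": 0.2},
    {"rx": 0,"ry": 0,"rz": 0,"dx": 0,"dy": 50,"dz": 0,"gripper": 0.2},
    {"rx": 0,"ry": 0,"rz": 0,"dx": 0,"dy": 0,"dz": 0,"gripper": 0.2}
  ]
}}

```text
clock: 12.6
tcp_pos: [0.5762, -0.0365, 0.0829]
orientation: [1.518, 2.749, 0.005]
contact_force: [-0.0, -0.5, -0.3]
grip_width: 0.0512
gripper_force: 0.0
```

```bash
cat >> h.py <<'E'
def seg(im,x0,x1,y0,y1,f,z,n):
    im=im.astype(int); m=np.zeros(im.shape[:2],np.uint8); s=im[y0:y1,x0:x1]; m[y0:y1,x0:x1]=f(s[...,0],s[...,1],s[...,2])
    _,L,st,c=cv2.connectedComponentsWithStats(m,connectivity=4); k=1+np.argmax(st[1:,4]); ys,xs=np.nonzero(L==k)
    w=px2w("top",np.c_[xs,ys],z)[:,:2]; rc=cv2.minAreaRect((w*1000).astype(np.float32))
    print(n,"mean",w.mean(0).round(4),"rect",np.round(rc[0],1),np.round(rc[1],1)+2.7,round(rc[2],1),"N",len(xs),"bb",xs.min(),xs.max(),ys.min(),ys.max())
    return w.mean(0)
E
python3 - <<'E'
from h import *
im=r.grab_frame("top")
seg(im,334,362,228,252,lambda b,g,R:(R-b<62),.007,"right")
t=crop(im,347,241,40,50,10);s=r.grab_frame("side")
cv2.imwrite("pics/i.png",np.hstack([t,crop(s,341,190,40,50,10)]))
E
```

```text
right mean [ 0.4502 -0.1608] rect [ 443.8 -156. ] [31.2 45.6] 87.4 N 99 bb 351 361 228 243
```

View pics/i.png

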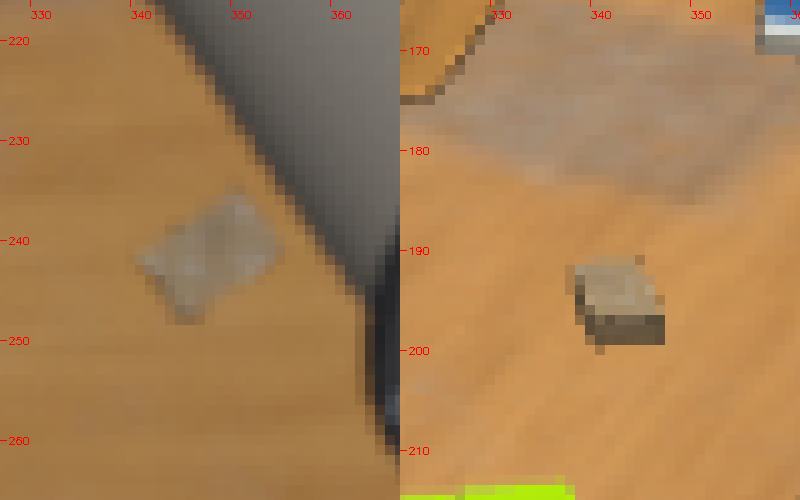

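The sherd is flat, still at the same angle, and moved about 1 px (centre ≈(347,241)), so it's now at about (0.4275, -0.1325).

```bash
python3 -c "
from h import *
plan(.4275,-.1325,.045,32.5)"
```

```text
turn [-0.1 -0.  -0.5] then shift [-1.000e-01 -1.723e+02  3.690e+01] | shift before turn [  -1.6 -172.3   37.1] t 12.7 w 0.0511
```

{"name": "step_arm", "arguments": {
  "moves": [
    {"rx": 0,"ry": 0,"rz": -0.5,"dx": 0,"dy": -36,"dz": 0,"gripper": 0.2},
    {"rx": 0,"ry": 0,"rz": 0,"dx": 0,"dy": -46,"dz": 0,"gripper": 0.2},
    {"rx": 0,"ry": 0,"rz": 0,"dx": 0,"dy": -46,"dz": 0,"gripper": 0.2},
    {"rx": 0,"ry": 0,"rz": 0,"dx": 0,"dy": -44.3,"dz": 15,"gripper": 0.2},
    {"rx": 0,"ry": 0,"rz": 0,"dx": 0,"dy": 0,"dz": 22,"gripper": 0.2},
    {"rx": 0,"ry": 0,"rz": 0,"dx": 0,"dy": 0,"dz": 15,"gripper": 0.1},
    {"rx": 0,"ry": 0,"rz": 0,"dx": 0,"dy": 0,"dz": 12,"gripper": 0},
    {"rx": 0,"ry": 0,"rz": 0,"dx": 0,"dy": 0,"dz": 5,"gripper": 0},
    {"rx": 0,"ry": 0,"rz": 0,"dx": 0,"dy": 0,"dz": 2,"gripper": 0},
    {"rx": 0,"ry": 0,"rz": 0,"dx": 0,"dy": 0,"dz": 2,"gripper": 0},
    {"rx": 0,"ry": 0,"rz": 0,"dx": 0,"dy": 0,"dz": 0,"gripper": 0}
  ]
}}

```text
clock: 14.08
tcp_pos: [0.4283, -0.132, 0.0092]
orientation: [1.511, 2.754, 0.0]
contact_force: [-0.0, -0.4, -1.0]
grip_width: 0.0425
gripper_force: 0.0
```

{"name": "step_arm", "arguments": {
  "moves": [
    {"rx": 0,"ry": 0,"rz": 0,"dx": 0,"dy": -0.8,"dz": 2,"gripper": 0},
    {"rx": 0,"ry": 0,"rz": 0,"dx": 0,"dy": 0,"dz": 0,"gripper": -0.2},
    {"rx": 0,"ry": 0,"rz": 0,"dx": 0,"dy": 0,"dz": 0,"gripper": -0.4},
    {"rx": 0,"ry": 0,"rz": 0,"dx": 0,"dy": 0,"dz": 0,"gripper": -0.6},
    {"rx": 0,"ry": 0,"rz": 0,"dx": 0,"dy": 0,"dz": 0,"gripper": -0.7},
    {"rx": 0,"ry": 0,"rz": 0,"dx": 0,"dy": 0,"dz": 0,"gripper": -0.7},
    {"rx": 0,"ry": 0,"rz": 0,"dx": 0,"dy": 0,"dz": 0,"gripper": -0.7}
  ]
}}

```text
clock: 14.95
tcp_pos: [0.4275, -0.1325, 0.0073]
orientation: [1.511, 2.754, -0.0]
contact_force: [-2.2, 0.4, 4.6]
grip_width: 0.0211
gripper_force: 39.3
```

Held at 21 mm. Lift and carry.

{"name": "step_arm", "arguments": {
  "moves": [
    {"rx": 0,"ry": 0,"rz": 0,"dx": 0,"dy": 0,"dz": -8,"gripper": -0.7},
    {"rx": 0,"ry": 0,"rz": 0,"dx": 0,"dy": 0,"dz": -20,"gripper": -0.7},
    {"rx": 0,"ry": 0,"rz": 0,"dx": 0,"dy": 0,"dz": -25,"gripper": -0.7},
    {"rx": 0,"ry": 0,"rz": 0,"dx": 0,"dy": 0,"dz": -25,"gripper": -0.7},
    {"rx": 0,"ry": 0,"rz": 0,"dx": 0,"dy": 0,"dz": 0,"gripper": -0.7}
  ]
}}

```text
clock: 15.58
tcp_pos: [0.4287, -0.1329, 0.0868]
orientation: [1.51, 2.751, 0.001]
contact_force: [0.3, -0.6, -0.7]
grip_width: 0.0215
gripper_force: 39.4
```

```bash
python3 -c "
from h import *
plan(.63,-.05,.018,32.5)"
```

```text
turn [ 0.1  0.2 -0. ] then shift [-38.3 214.3  68.8] | shift before turn [-38.  214.2  69.4] t 15.57 w 0.0215
```

{"name": "step_arm", "arguments": {
  "moves": [
    {"rx": 0,"ry": 0,"rz": 0,"dx": -4,"dy": 24,"dz": 0,"gripper": -0.7},
    {"rx": 0,"ry": 0,"rz": 0,"dx": -8,"dy": 42,"dz": 0,"gripper": -0.7},
    {"rx": 0,"ry": 0,"rz": 0,"dx": -8,"dy": 42,"dz": 0,"gripper": -0.7},
    {"rx": 0,"ry": 0,"rz": 0,"dx": -8,"dy": 42,"dz": 0,"gripper": -0.7},
    {"rx": 0,"ry": 0,"rz": 0,"dx": -6,"dy": 40,"dz": 0,"gripper": -0.7},
    {"rx": 0,"ry": 0,"rz": 0,"dx": -4,"dy": 24,"dz": 0,"gripper": -0.7},
    {"rx": 0,"ry": 0,"rz": 0,"dx": 0,"dy": 0,"dz": 20,"gripper": -0.7},
    {"rx": 0,"ry": 0,"rz": 0,"dx": 0,"dy": 0,"dz": 22,"gripper": -0.7},
    {"rx": 0,"ry": 0,"rz": 0,"dx": 0,"dy": 0,"dz": 15,"gripper": -0.7},
    {"rx": 0,"ry": 0,"rz": 0,"dx": 0,"dy": 0,"dz": 7,"gripper": -0.7},
    {"rx": 0,"ry": 0,"rz": 0,"dx": 0,"dy": 0,"dz": 4,"gripper": -0.7},
    {"rx": 0,"ry": 0,"rz": 0,"dx": 0,"dy": 0,"dz": 0,"gripper": -0.7}
  ]
}}

```text
clock: 17.08
tcp_pos: [0.6284, -0.0496, 0.0173]
orientation: [1.511, 2.754, 0.0]
contact_force: [-0.3, 0.4, -0.5]
grip_width: 0.0213
gripper_force: 39.4
```

{"name": "step_arm", "arguments": {
  "moves": [
    {"rx": 0,"ry": 0,"rz": 0,"dx": 0,"dy": 0,"dz": 1,"gripper": -0.7},
    {"rx": 0,"ry": 0,"rz": 0,"dx": 0,"dy": 0,"dz": 1,"gripper": -0.7},
    {"rx": 0,"ry": 0,"rz": 0,"dx": 0,"dy": 0,"dz": 0,"gripper": -0.7}
  ]
}}

```text
clock: 17.45
tcp_pos: [0.6287, -0.0496, 0.0156]
orientation: [1.511, 2.753, 0.0]
contact_force: [-0.9, -0.7, 3.6]
grip_width: 0.0216
gripper_force: 39.8
```

{"name": "step_arm", "arguments": {
  "moves": [
    {"rx": 0,"ry": 0,"rz": 0,"dx": 0,"dy": 0,"dz": 0,"gripper": -0.4},
    {"rx": 0,"ry": 0,"rz": 0,"dx": 0,"dy": 0,"dz": 0,"gripper": 0},
    {"rx": 0,"ry": 0,"rz": 0,"dx": 0,"dy": 0,"dz": 0,"gripper": 0},
    {"rx": 0,"ry": 0,"rz": 0,"dx": 0,"dy": 0,"dz": 0,"gripper": 0},
    {"rx": 0,"ry": 0,"rz": 0,"dx": 0,"dy": 0,"dz": -15,"gripper": 0},
    {"rx": 0,"ry": 0,"rz": 0,"dx": 0,"dy": 0,"dz": -35,"gripper": 0},
    {"rx": 0,"ry": 0,"rz": -10.3,"dx": 0,"dy": 0,"dz": -35,"gripper": 0},
    {"rx": 0,"ry": 0,"rz": -10.3,"dx": 0,"dy": 0,"dz": 0,"gripper": 0},
    {"rx": 0,"ry": 0,"rz": -10.3,"dx": 0,"dy": 0,"dz": 0,"gripper": 0},
    {"rx": 0,"ry": 0,"rz": -10.3,"dx": 0,"dy": 0,"dz": 0,"gripper": 0},
    {"rx": 0,"ry": 0,"rz": -10.3,"dx": 0,"dy": 0,"dz": 0,"gripper": 0},
    {"rx": 0,"ry": 0,"rz": -10.3,"dx": 0,"dy": 0,"dz": 0,"gripper": 0},
    {"rx": 0,"ry": 0,"rz": -10.3,"dx": 0,"dy": 0,"dz": 0,"gripper": 0},
    {"rx": 0,"ry": 0,"rz": -10.3,"dx": 0,"dy": 0,"dz": 0,"gripper": 0},
    {"rx": 0,"ry": 0,"rz": -10.3,"dx": 0,"dy": 0,"dz": 0,"gripper": 0},
    {"rx": 0,"ry": 0,"rz": 0,"dx": 0,"dy": 0,"dz": 0,"gripper": 0}
  ]
}}

```text
clock: 19.45
tcp_pos: [0.6285, -0.0498, 0.1008]
orientation: [-0.946, 2.995, -0.0]
contact_force: [0.1, -0.2, 0.4]
grip_width: 0.0429
gripper_force: 0.0
```

```bash
python3 -c "
from h import *
plan(.4388,.0148,.04,125.3);print(r.get_obs()['joints'].round(2))"
```

```text
turn [-0.   0.  -0.2] then shift [117.5 162.3  60.8] | shift before turn [118.1 161.9  60.7] t 19.45 w 0.0429
[ 0.61  0.73 -0.91  1.73  0.67  1.02  1.64]
```

{"name": "step_arm", "arguments": {
  "moves": [
    {"rx": 0,"ry": 0,"rz": 0,"dx": 23.5,"dy": 32.5,"dz": 0,"gripper": 0},
    {"rx": 0,"ry": 0,"rz": 0,"dx": 23.5,"dy": 32.5,"dz": 0,"gripper": 0},
    {"rx": 0,"ry": 0,"rz": 0,"dx": 23.5,"dy": 32.5,"dz": 0,"gripper": 0},
    {"rx": 0,"ry": 0,"rz": 0,"dx": 23.5,"dy": 32.5,"dz": 0,"gripper": 0},
    {"rx": 0,"ry": 0,"rz": 0,"dx": 23.5,"dy": 32.5,"dz": 10,"gripper": 0},
    {"rx": 0,"ry": 0,"rz": 0,"dx": 0,"dy": 0,"dz": 25,"gripper": 0},
    {"rx": 0,"ry": 0,"rz": 0,"dx": 0,"dy": 0,"dz": 25,"gripper": 0},
    {"rx": 0,"ry": 0,"rz": 0,"dx": 0,"dy": 0,"dz": 18,"gripper": 0},
    {"rx": 0,"ry": 0,"rz": 0,"dx": 0,"dy": 0,"dz": 9,"gripper": 0},
    {"rx": 0,"ry": 0,"rz": 0,"dx": 0,"dy": 0,"dz": 4,"gripper": 0},
    {"rx": 0,"ry": 0,"rz": 0,"dx": 0,"dy": 0,"dz": 1,"gripper": 0},
    {"rx": 0,"ry": 0,"rz": 0,"dx": 0,"dy": 0,"dz": 0,"gripper": -0.4},
    {"rx": 0,"ry": 0,"rz": 0,"dx": 0,"dy": 0,"dz": 0,"gripper": -0.7},
    {"rx": 0,"ry": 0,"rz": 0,"dx": 0,"dy": 0,"dz": 0,"gripper": -0.9},
    {"rx": 0,"ry": 0,"rz": 0,"dx": 0,"dy": 0,"dz": 0,"gripper": -0.9},
    {"rx": 0,"ry": 0,"rz": 0,"dx": 0,"dy": 0,"dz": 0,"gripper": -0.9}
  ]
}}

```text
clock: 21.45
tcp_pos: [0.439, 0.0155, 0.0086]
orientation: [-0.949, 2.994, -0.001]
contact_force: [-0.8, -0.1, 5.4]
grip_width: 0.013
gripper_force: 39.0
```

{"name": "step_arm", "arguments": {
  "moves": [
    {"rx": 0,"ry": 0,"rz": 0,"dx": 0,"dy": 0,"dz": -15,"gripper": -0.9},
    {"rx": 0,"ry": 0,"rz": 0,"dx": 0,"dy": 0,"dz": -40,"gripper": -0.9},
    {"rx": 0,"ry": 0,"rz": 0,"dx": 0,"dy": 0,"dz": -40,"gripper": -0.9},
    {"rx": 0,"ry": 0,"rz": 10,"dx": 0,"dy": 0,"dz": 0,"gripper": -0.9},
    {"rx": 0,"ry": 0,"rz": 10,"dx": 0,"dy": 0,"dz": 0,"gripper": -0.9},
    {"rx": 0,"ry": 0,"rz": 10,"dx": 0,"dy": 0,"dz": 0,"gripper": -0.9},
    {"rx": 0,"ry": 0,"rz": 10,"dx": 0,"dy": 0,"dz": 0,"gripper": -0.9},
    {"rx": 0,"ry": 0,"rz": 10,"dx": 0,"dy": 0,"dz": 0,"gripper": -0.9},
    {"rx": 0,"ry": 0,"rz": 0,"dx": 0,"dy": 0,"dz": 0,"gripper": -0.9}
  ]
}}

```text
clock: 22.58
tcp_pos: [0.4386, 0.0156, 0.1033]
orientation: [0.402, 3.115, -0.001]
contact_force: [0.5, -0.4, 0.1]
grip_width: 0.0122
gripper_force: 39.3
```

```bash
python3 - <<'E'
from h import *
im=r.grab_frame("top").astype(int)
m=np.zeros(im.shape[:2],np.uint8); s=im[155:240,155:210]
m[155:240,155:210]=(s[...,0]-s[...,2]>25)&(s[...,1]-s[...,2]>25)
_,L,st,_=cv2.connectedComponentsWithStats(m,connectivity=4);k=1+np.argmax(st[1:,4]);ys,xs=np.nonzero(L==k)
w=px2w("top",np.c_[xs,ys],.015)[:,:2]*1000
print(cv2.minAreaRect(w.astype(np.float32)),w.mean(0),xs.min(),xs.max(),ys.min(),ys.max())
plan(.563,.3394,.1,75.3)
E
```

```text
((565.608154296875, 343.23663330078125), (60.82075119018555, 199.4564208984375), 74.26815795898438) [563.63558642 342.20852119] 162 199 163 232
turn [-0.   0.   0.1] then shift [-38.2 344.8   3.3] | shift before turn [-38.8 344.8   3.1] t 22.62 w 0.0125
```

The tray centre refines to (0.564, 0.342), and its 61x199 mm matches the given size.

{"name": "step_arm", "arguments": {
  "moves": [
    {"rx": 0,"ry": 0,"rz": 0,"dx": -4.8,"dy": 43.4,"dz": 0,"gripper": -0.9},
    {"rx": 0,"ry": 0,"rz": 0,"dx": -4.8,"dy": 43.4,"dz": 0,"gripper": -0.9},
    {"rx": 0,"ry": 0,"rz": 0,"dx": -4.8,"dy": 43.4,"dz": 0,"gripper": -0.9},
    {"rx": 0,"ry": 0,"rz": 0,"dx": -4.8,"dy": 43.4,"dz": 0,"gripper": -0.9},
    {"rx": 0,"ry": 0,"rz": 0,"dx": -4.8,"dy": 43.4,"dz": 0,"gripper": -0.9},
    {"rx": 0,"ry": 0,"rz": 0,"dx": -4.8,"dy": 43.4,"dz": 0,"gripper": -0.9},
    {"rx": 0,"ry": 0,"rz": 0,"dx": -4.8,"dy": 43.4,"dz": 0,"gripper": -0.9},
    {"rx": 0,"ry": 0,"rz": 0,"dx": -4.8,"dy": 43.4,"dz": 0,"gripper": -0.9},
    {"rx": 0,"ry": 0,"rz": 0,"dx": 0,"dy": 0,"dz": 20,"gripper": -0.9},
    {"rx": 0,"ry": 0,"rz": 0,"dx": 0,"dy": 0,"dz": 25,"gripper": -0.9},
    {"rx": 0,"ry": 0,"rz": 0,"dx": 0,"dy": 0,"dz": 10,"gripper": -0.9},
    {"rx": 0,"ry": 0,"rz": 0,"dx": 0,"dy": 0,"dz": 0,"gripper": -0.9}
  ]
}}

```text
clock: 24.12
tcp_pos: [0.564, 0.3397, 0.0467]
orientation: [-0.405, -3.114, 0.003]
contact_force: [-0.0, 0.1, 0.1]
grip_width: 0.0128
gripper_force: 39.3
```

```bash
python3 - <<'E'
from h import *
plan(.564,.342,.0145,75)
s=r.grab_frame('side');u=w2px('side',[.56,.34,.04])[0]
t=r.grab_frame('top');v=w2px('top',[.56,.34,.02])[0]
cv2.imwrite('pics/j.png',np.hstack([crop(s,*u,80,100,5),crop(t,*v,80,100,5)]))
E
```

```text
turn [-0.1 -0.1  0.2] then shift [ 0.6  2.2 32.2] | shift before turn [ 0.5  2.3 32.2] t 24.12 w 0.0128
```

View pics/j.png

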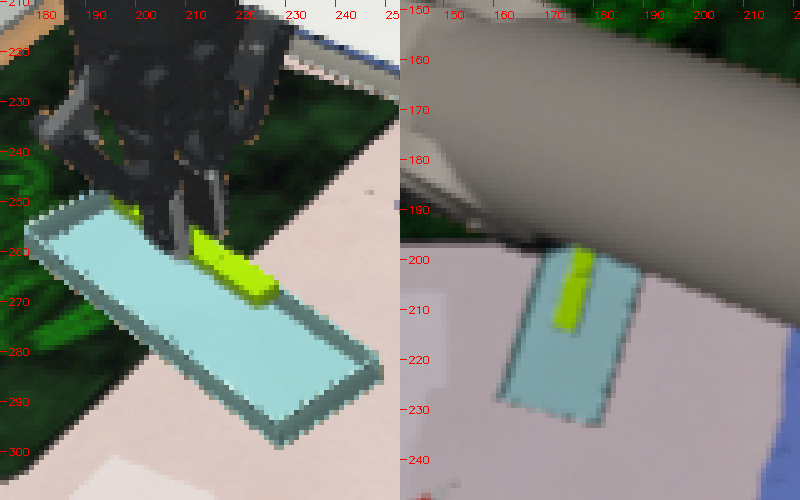

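The highlighter is aligned with the tray and over its middle (front end at top-view (174,214), tray edges there at about 166 and 186). Lower and release narrowly.

{"name": "step_arm", "arguments": {
  "moves": [
    {"rx": 0,"ry": 0,"rz": 0,"dx": 0.5,"dy": 2,"dz": 12,"gripper": -0.9},
    {"rx": 0,"ry": 0,"rz": 0,"dx": 0,"dy": 0,"dz": 10,"gripper": -0.9},
    {"rx": 0,"ry": 0,"rz": 0,"dx": 0,"dy": 0,"dz": 7,"gripper": -0.9},
    {"rx": 0,"ry": 0,"rz": 0,"dx": 0,"dy": 0,"dz": 2,"gripper": -0.9},
    {"rx": 0,"ry": 0,"rz": 0,"dx": 0,"dy": 0,"dz": 1,"gripper": -0.9},
    {"rx": 0,"ry": 0,"rz": 0,"dx": 0,"dy": 0,"dz": 0,"gripper": -0.9}
  ]
}}

```text
clock: 24.98
tcp_pos: [0.5646, 0.3436, 0.0163]
orientation: [0.405, 3.115, 0.0]
contact_force: [-0.4, 0.1, 0.2]
grip_width: 0.0124
gripper_force: 39.3
```

{"name": "step_arm", "arguments": {
  "moves": [
    {"rx": 0,"ry": 0,"rz": 0,"dx": 0,"dy": 0,"dz": 1.5,"gripper": -0.9},
    {"rx": 0,"ry": 0,"rz": 0,"dx": 0,"dy": 0,"dz": 0.7,"gripper": -0.9},
    {"rx": 0,"ry": 0,"rz": 0,"dx": 0,"dy": 0,"dz": 0,"gripper": -0.55},
    {"rx": 0,"ry": 0,"rz": 0,"dx": 0,"dy": 0,"dz": 0,"gripper": -0.5},
    {"rx": 0,"ry": 0,"rz": 0,"dx": 0,"dy": 0,"dz": 0,"gripper": -0.5},
    {"rx": 0,"ry": 0,"rz": 0,"dx": 0,"dy": 0,"dz": -10,"gripper": -0.5},
    {"rx": 0,"ry": 0,"rz": 0,"dx": 0,"dy": 0,"dz": -30,"gripper": -0.5},
    {"rx": 0,"ry": 0,"rz": 0,"dx": 0,"dy": 0,"dz": -40,"gripper": 0.2},
    {"rx": 0,"ry": 0,"rz": -9.4,"dx": 0,"dy": 0,"dz": 0,"gripper": 0.2},
    {"rx": 0,"ry": 0,"rz": -9.4,"dx": 0,"dy": 0,"dz": 0,"gripper": 0.2},
    {"rx": 0,"ry": 0,"rz": -9.4,"dx": 0,"dy": 0,"dz": 0,"gripper": 0.2},
    {"rx": 0,"ry": 0,"rz": -9.4,"dx": 0,"dy": 0,"dz": 0,"gripper": 0.2},
    {"rx": 0,"ry": 0,"rz": -9.4,"dx": 0,"dy": 0,"dz": 0,"gripper": 0.2},
    {"rx": 0,"ry": 0,"rz": -9.4,"dx": 0,"dy": 0,"dz": 0,"gripper": 0.2},
    {"rx": 0,"ry": 0,"rz": -9.4,"dx": 0,"dy": 0,"dz": 0,"gripper": 0.2},
    {"rx": 0,"ry": 0,"rz": -9.4,"dx": 0,"dy": 0,"dz": 0,"gripper": 0.2},
    {"rx": 0,"ry": 0,"rz": 0,"dx": 0,"dy": 0,"dz": 0,"gripper": 0.2}
  ]
}}

```text
clock: 27.1
tcp_pos: [0.5647, 0.3434, 0.0943]
orientation: [-1.578, 2.717, 0.001]
contact_force: [0.6, -0.7, 0.5]
grip_width: 0.0514
gripper_force: 0.0
```

```bash
python3 - <<'E'
from h import *
plan(.3949,.3076,.04,150)
o=r.get_obs();print(o['joints'].round(2))
im=r.grab_frame('top')
m=seg(im,180,206,246,266,lambda b,g,R:R<145,.006,"left")
s=r.grab_frame('side')
print(w2px('side',[[.3949,.3076,0],[.3949,.3076,.008]]))
u=w2px('side',[.395,.3076,.004])[0]
S=s[int(u[1])-18:int(u[1])+18,int(u[0])-18:int(u[0])+18].astype(int)
yy,xx=np.nonzero(S[...,2]<135); print(xx.mean()+int(u[0])-18,yy.mean()+int(u[1])-18,len(xx),np.ptp(xx),np.ptp(yy))
E
```

```text
turn [0.  0.  0.3] then shift [115.9 129.1  54.3] | shift before turn [115.3 129.7  54.3] t 27.1 w 0.0514
[ 0.02  0.84 -1.01  1.65  0.78  1.11  1.4 ]
left mean [0.3952 0.3073] rect [393.5 306.6] [32.1 29. ] 62.6 N 88 bb 188 200 251 261
[[282.13826745 286.34264969]
 [282.04117225 283.68250559]]
291.2142857142857 274.2 140 25 25
```

{"name": "step_arm", "arguments": {
  "moves": [
    {"rx": 0,"ry": 0,"rz": 0.3,"dx": 23.2,"dy": 25.8,"dz": 0,"gripper": 0.2},
    {"rx": 0,"ry": 0,"rz": 0,"dx": 23.2,"dy": 25.8,"dz": 0,"gripper": 0.2},
    {"rx": 0,"ry": 0,"rz": 0,"dx": 23.2,"dy": 25.8,"dz": 0,"gripper": 0.2},
    {"rx": 0,"ry": 0,"rz": 0,"dx": 23.2,"dy": 25.8,"dz": 0,"gripper": 0.2},
    {"rx": 0,"ry": 0,"rz": 0,"dx": 23.2,"dy": 25.8,"dz": 0,"gripper": 0.2},
    {"rx": 0,"ry": 0,"rz": 0,"dx": 0,"dy": 0,"dz": 25,"gripper": 0.2},
    {"rx": 0,"ry": 0,"rz": 0,"dx": 0,"dy": 0,"dz": 25,"gripper": 0.2},
    {"rx": 0,"ry": 0,"rz": 0,"dx": 0,"dy": 0,"dz": 20,"gripper": 0.2},
    {"rx": 0,"ry": 0,"rz": 0,"dx": 0,"dy": 0,"dz": 9,"gripper": 0.1},
    {"rx": 0,"ry": 0,"rz": 0,"dx": 0,"dy": 0,"dz": 6,"gripper": 0.1},
    {"rx": 0,"ry": 0,"rz": 0,"dx": 0,"dy": 0,"dz": 2,"gripper": 0.1},
    {"rx": 0,"ry": 0,"rz": 0,"dx": 0,"dy": 0,"dz": 0,"gripper": 0.1}
  ]
}}

```text
clock: 28.7
tcp_pos: [0.3951, 0.3072, 0.0073]
orientation: [-1.572, 2.719, 0.0]
contact_force: [0.2, -0.1, 0.1]
grip_width: 0.0469
gripper_force: 0.0
```

```bash
python3 -c "
from h import *
plan(.395,.3074,.006,150)"
```

```text
turn [-0.   0.   0.1] then shift [-0.1  0.2  1.3] | shift before turn [-0.1  0.2  1.3] t 28.7 w 0.0469
```

{"name": "step_arm", "arguments": {
  "moves": [
    {"rx": 0,"ry": 0,"rz": 0,"dx": 0,"dy": 0,"dz": 1.5,"gripper": 0.1},
    {"rx": 0,"ry": 0,"rz": 0,"dx": 0,"dy": 0,"dz": 0,"gripper": -0.1},
    {"rx": 0,"ry": 0,"rz": 0,"dx": 0,"dy": 0,"dz": 0,"gripper": -0.25},
    {"rx": 0,"ry": 0,"rz": 0,"dx": 0,"dy": 0,"dz": 0,"gripper": -0.4},
    {"rx": 0,"ry": 0,"rz": 0,"dx": 0,"dy": 0,"dz": 0,"gripper": -0.6},
    {"rx": 0,"ry": 0,"rz": 0,"dx": 0,"dy": 0,"dz": 0,"gripper": -0.6},
    {"rx": 0,"ry": 0,"rz": 0,"dx": 0,"dy": 0,"dz": 0,"gripper": -0.6}
  ]
}}

```text
clock: 29.58
tcp_pos: [0.3948, 0.3072, 0.0057]
orientation: [-1.573, 2.719, -0.0]
contact_force: [-0.9, -1.0, 6.0]
grip_width: 0.0268
gripper_force: 39.0
```

{"name": "step_arm", "arguments": {
  "moves": [
    {"rx": 0,"ry": 0,"rz": 0,"dx": 0,"dy": 0,"dz": -5,"gripper": -0.6},
    {"rx": 0,"ry": 0,"rz": 0,"dx": 0,"dy": 0,"dz": -10,"gripper": -0.6},
    {"rx": 0,"ry": 0,"rz": 0,"dx": 0,"dy": 0,"dz": -25,"gripper": -0.6},
    {"rx": 0,"ry": 0,"rz": 0,"dx": 0,"dy": 0,"dz": -30,"gripper": -0.6},
    {"rx": 0,"ry": 0,"rz": 0,"dx": 0,"dy": 0,"dz": -20,"gripper": -0.6},
    {"rx": 0,"ry": 0,"rz": 0,"dx": 0,"dy": 0,"dz": 0,"gripper": -0.6}
  ]
}}

```text
clock: 30.32
tcp_pos: [0.3957, 0.3078, 0.097]
orientation: [-1.571, 2.717, 0.0]
contact_force: [0.9, 0.1, -0.6]
grip_width: 0.0264
gripper_force: 39.2
```

```bash
python3 -c "
from h import *
plan(.635,.075,.016,150)
s=r.grab_frame('side');u=w2px('side',[.395,.307,.06])[0]
w=w2px('side',[.563,.34,.02])[0]
cv2.imwrite('pics/k.png',np.hstack([crop(s,*u,50,60,8),crop(s,*w,50,60,8)]))"
```

```text
turn [-0.1  0.2  0.1] then shift [  81.9 -323.7   81. ] | shift before turn [  82.6 -323.5   81.2] t 30.32 w 0.0264
```

View pics/k.png

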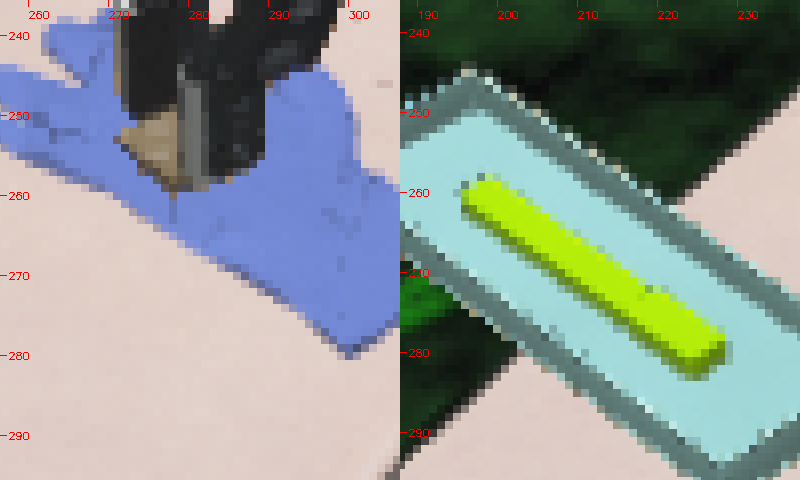

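The highlighter lies flat mid-tray. The sherd is held flat between the pads (around (277,254)).

{"name": "step_arm", "arguments": {
  "moves": [
    {"rx": 0,"ry": 0,"rz": 0,"dx": 5,"dy": -22,"dz": 0,"gripper": -0.6},
    {"rx": 0,"ry": 0,"rz": 0,"dx": 10,"dy": -40,"dz": 0,"gripper": -0.6},
    {"rx": 0,"ry": 0,"rz": 0,"dx": 10,"dy": -40,"dz": 0,"gripper": -0.6},
    {"rx": 0,"ry": 0,"rz": 0,"dx": 10,"dy": -40,"dz": 0,"gripper": -0.6},
    {"rx": 0,"ry": 0,"rz": 0,"dx": 10,"dy": -40,"dz": 0,"gripper": -0.6},
    {"rx": 0,"ry": 0,"rz": 0,"dx": 10,"dy": -40,"dz": 0,"gripper": -0.6},
    {"rx": 0,"ry": 0,"rz": 0,"dx": 10,"dy": -40,"dz": 0,"gripper": -0.6},
    {"rx": 0,"ry": 0,"rz": 0,"dx": 10,"dy": -40,"dz": 0,"gripper": -0.6},
    {"rx": 0,"ry": 0,"rz": 0,"dx": 7,"dy": -21,"dz": 0,"gripper": -0.6},
    {"rx": 0,"ry": 0,"rz": 0,"dx": 0,"dy": 0,"dz": 20,"gripper": -0.6},
    {"rx": 0,"ry": 0,"rz": 0,"dx": 0,"dy": 0,"dz": 25,"gripper": -0.6},
    {"rx": 0,"ry": 0,"rz": 0,"dx": 0,"dy": 0,"dz": 20,"gripper": -0.6},
    {"rx": 0,"ry": 0,"rz": 0,"dx": 0,"dy": 0,"dz": 10,"gripper": -0.6},
    {"rx": 0,"ry": 0,"rz": 0,"dx": 0,"dy": 0,"dz": 4,"gripper": -0.6},
    {"rx": 0,"ry": 0,"rz": 0,"dx": 0,"dy": 0,"dz": 0,"gripper": -0.6}
  ]
}}

```text
clock: 32.25
tcp_pos: [0.6341, 0.0752, 0.0166]
orientation: [-1.573, 2.719, -0.0]
contact_force: [-0.5, -0.0, -0.3]
grip_width: 0.0266
gripper_force: 39.2
```

{"name": "step_arm", "arguments": {
  "moves": [
    {"rx": 0,"ry": 0,"rz": 0,"dx": 0,"dy": 0,"dz": 1.5,"gripper": -0.6},
    {"rx": 0,"ry": 0,"rz": 0,"dx": 0,"dy": 0,"dz": 1.2,"gripper": -0.6},
    {"rx": 0,"ry": 0,"rz": 0,"dx": 0,"dy": 0,"dz": 0,"gripper": -0.6}
  ]
}}

```text
clock: 32.62
tcp_pos: [0.6343, 0.0749, 0.0141]
orientation: [-1.572, 2.719, -0.001]
contact_force: [0.4, -0.9, 0.6]
grip_width: 0.0268
gripper_force: 39.4
```

{"name": "step_arm", "arguments": {
  "moves": [
    {"rx": 0,"ry": 0,"rz": 0,"dx": 0,"dy": 0,"dz": 0.7,"gripper": -0.6},
    {"rx": 0,"ry": 0,"rz": 0,"dx": 0,"dy": 0,"dz": 0,"gripper": -0.3},
    {"rx": 0,"ry": 0,"rz": 0,"dx": 0,"dy": 0,"dz": 0,"gripper": 0.1},
    {"rx": 0,"ry": 0,"rz": 0,"dx": 0,"dy": 0,"dz": 0,"gripper": 0.1},
    {"rx": 0,"ry": 0,"rz": 0,"dx": 0,"dy": 0,"dz": 0,"gripper": 0.1},
    {"rx": 0,"ry": 0,"rz": 0,"dx": 0,"dy": 0,"dz": -15,"gripper": 0.1},
    {"rx": 0,"ry": 0,"rz": 0,"dx": 0,"dy": 0,"dz": -35,"gripper": 0.1},
    {"rx": 0,"ry": 0,"rz": 0,"dx": 0,"dy": 0,"dz": -50,"gripper": 0.1},
    {"rx": 0,"ry": 0,"rz": 0,"dx": 0,"dy": 0,"dz": -50,"gripper": 0.1},
    {"rx": 0,"ry": 0,"rz": 0,"dx": 0,"dy": 0,"dz": -50,"gripper": 0.1},
    {"rx": 0,"ry": 0,"rz": 0,"dx": 0,"dy": 0,"dz": -20,"gripper": 0.1},
    {"rx": 0,"ry": 0,"rz": 0,"dx": 0,"dy": 0,"dz": 0,"gripper": 0.1}
  ]
}}

```text
clock: 34.12
tcp_pos: [0.6344, 0.0753, 0.2346]
orientation: [-1.572, 2.717, -0.002]
contact_force: [-0.5, 0.2, -0.4]
grip_width: 0.0475
gripper_force: 0.0
```

```bash
python3 -c "
from h import *
s=r.grab_frame('side')
cv2.imwrite('pics/l.png',crop(s,280,200,200,150,4))"
```

```text
(no output)
```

View pics/l.png

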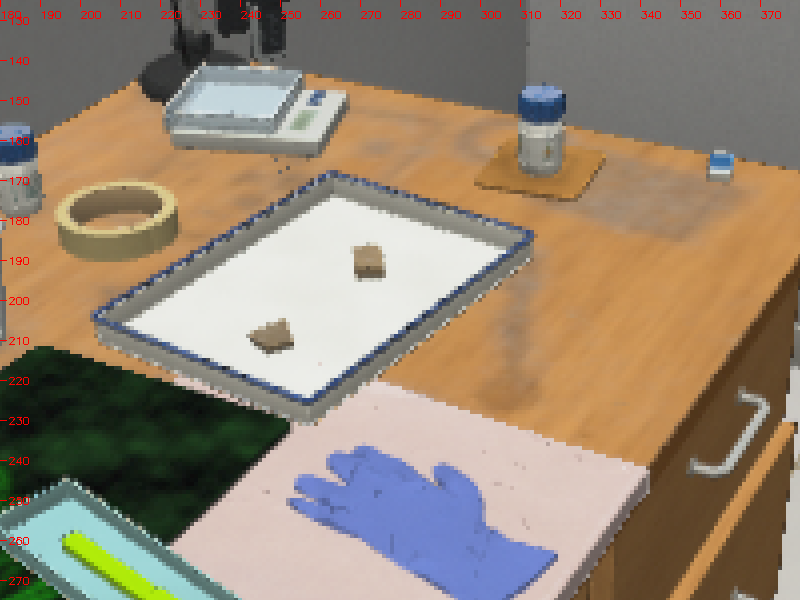

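Both sherds lie flat and apart in the white tray, at (245,208) and (270,190). The highlighter is in the teal tray, the bottle stands mid-coaster and the eraser hasn't moved.

```bash
python3 -c "
from bench import r
print(r.hand_in())"
```

```text
the job is handed in; nothing more can be done
None
```

I handed the job in at about 34 s of arm time: both sherds lie flat and apart in the white tray, the highlighter is in the teal tray, the bottle is upright on the coaster, and no pass/fail result came back. The first try on the thick sherd nudged it about 4 mm before the second grip held, and I didn't check the red pen in the final picture, though the arm stayed over 100 mm from it.

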